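# Shut the microscope slides away from the dust

## Robot

A 6-joint arm with a two-finger parallel gripper is mounted at the origin on the work surface. World frame = base frame: x ahead of the robot, y to its left, z up, the work surface at z = 0. Lengths are in m, angles in rad, forces in N, time in s.
With the tool pointing down it reaches from about 0.325 to 0.85 m from the base axis. Payload 15.5 kg.
Tool frame: the origin (TCP) lies between the finger pads; the fingertips stand 11 mm ahead of it and the grasp point (between the pads) lies 8 mm behind it (ctrl.tcp_to_tips is the distance from the TCP to the fingertips, in m); z points along the fingers, y is the line along which they close (so a half turn about z gives the same grasp; the last joint's range is limited). The gripper opens to 91 mm and grips with 3 to 60 N. Pads are 32 mm wide; open, the fingers measure 118 mm over their backs; the gripper's body (76 mm by 178 mm) begins 60 mm behind the grasp point.
Start: joints at [1.25, 0.494, 1.345, -0, 1.302, -0.096], TCP at [0.14, 0.609, 0.225] pointing down, gripper open.
Joint ranges: [-2.91, 2.91], [-0.82, 2.16], [0.22, 2.67], [-1.22, 4.37], [0.12, 2.79], [-3.08, 3.08]. Speed limits (rad/s): [1.89, 1.89, 2.57, 3.01, 3.01, 3.01].

## Interface

Orientations are given as [roll, pitch, yaw] about the fixed x, y, z axes, in that order (R = Rz(yaw) Ry(pitch) Rx(roll)).
In Python, from station import ctrl gives the robot as it stands. The module is installed in compiled form; this text tells all that it offers.
- The arm moves only by the tool play_rows, never from a script. Its argument "series" is a list of rows, each a list of 3 entries, a list of its own where there are three numbers: the finger opening in m, from 0 to 0.0912, then the shift along the tool's x, y, z in m, then the turn, a rotation vector about the tool's x, y, z in degrees. A call has 1 to 20 rows; each row shifts and turns the commanded pose from where the row before left it, along the tool's axes as they then stand; what a row does not reach is not made up. A row lasts 1/8 s, in which the tool goes at most 62.5 mm and 10.7 degrees, less where a joint would pass 70% of its speed; a pose out of reach is approached as far as the arm can. A call with a gripper value outside its range is refused whole. The fingers move at their own pace and stop on an object; "force" is the grip in N (left out, the last holds). Time passes only in rows, so rows that do not move let the fingers close. It gives the time, the measured TCP pose, the force, the opening and the grip force at its end, in the units of the state.
- ctrl.read_state(): the state, without advancing time (a new reading comes with each control period).
- ctrl.camera(name): name is "scene" or "top"; returns a dict with "color" (384x512x3 uint8, blue, green, red), "K" (3x3 intrinsics, pixels), "k1" (the pictures are not rectified: a ray, as slopes to the right and down, at radius r is drawn at 1 + k1 r^2 times it, then the intrinsics apply), "extrinsics" (4x4, takes a point from world to camera coordinates). Camera axes: x right, y up, looking along -z (the intrinsics and any distortion apply to the point x, -y, -z); pixel columns grow to the right and rows downward; lengths in m; the calibration is good to about 2 mm. A picture is of the moment at which its call begins. There is no depth.
- ctrl.close_job(): hands the job in; it is judged then, once.
The state is a dict: "t": time; "joints": joint angles; "qd": joint speeds; "joint_torque": joint torques, N m; "eef_pos": TCP position; "tool_rot": TCP orientation; "contact_force": force on the tool from outside, world axes, zero at the start; "ft_torque": the same for the moment, N m; "width": opening from 0.0 (shut) to 1.0 (fully open); "finger_force": force on a finger pad.
Only numpy, scipy, OpenCV 4.12 (cv2) and the standard library are available. Lean on these libraries where they do the work, as an engineer would, in place of code of your own. Each camera call takes 0.05 s, during which the arm holds its last target. There are 200 camera calls.

## Task

The microscope slides must be shut away from the dust: with the fingertips, push the open drawer that is full of glass slides gently, fully home into its desk unit, and fold the standing lid of the black slide box down until it lies fully shut (either one first). Push only: nothing is gripped, lifted or carried, do not slam the drawer or the lid, and the slide box stays standing where it is. Leave the other desk unit's drawer open as it is, because tool handles stick out of it, and do not disturb the other things on the table.

Things in the scene. Friction and masses are not known exactly. Their poses are not given: they have to be found in the camera images.
- slide_unit: The unit whose drawer holds two rows of upright glass slides: 130 mm wide (y), 140 mm deep (x), 75 mm high wooden one-drawer desk unit, fixed to the table; origin: centre of its underside; x points from its drawer front into the unit (the way the drawer goes shut), z up. It looks the same as tool_unit but for the contents of the drawer; the two units and the slide box swap places between runs
- slide_drawer (a joint): How far the slide drawer stands open, m: 0 fully home, up to 0.09 open; starts 0.045 to 0.075. It slides with about 1.2 N of friction, stays where it is left and stops dead at 0
- slide_drawer_front (a point): Centre of the slide drawer's flat outer front face (130 mm wide, 67 mm high, from 4 to 71 mm above the table; no knob; this point is 37.5 mm above the table). Moves with the drawer; at joint 0 it lies 70 mm from the unit's origin, along the unit's -x. The drawer's contents stay below the top of its front
- tool_unit: The unit to leave alone: 130 mm wide (y), 140 mm deep (x), 75 mm high wooden one-drawer desk unit, fixed to the table; origin: centre of its underside; x points from its drawer front into the unit (the way the drawer goes shut), z up. Handles of three tools (fixed in the drawer) stick up slantwise over its drawer's front edge to 92 mm above the table and 40 mm out of the front
- tool_drawer (a joint): How far the tool drawer stands open, m; starts 0.045 to 0.075 and must stay as it is
- tool_drawer_front (a point): Centre of the tool drawer's outer front face, same sizes as the slide drawer's
- slide_box: Black slide box, loose, about 0.67 kg with its lid, 100 mm deep (x), 150 mm wide (y), base 32 mm high, 46 mm high with the lid shut; glass slides stand inside. Origin: centre of its underside; z up; the lid is hinged along its +x rim, and its free edge comes down on the -x rim
- box_lid (a joint): Lid angle, rad: 0 shut flat, 1.57 upright, above that leaning back over the hinge (stop at 1.95); starts 1.35 to 1.8. A stiff hinge: the lid stays where it is left at any angle, takes about 0.08 to 0.12 N m to turn
- box_lid_hinge (a point): Middle of the lid's hinge line (along the box's y), 32.5 mm above the table, 50 mm along the box's +x from its origin
- box_lid_edge (a point): Middle of the lid's free edge, on its outer face: 100 mm from the hinge line along the lid and 14 mm out to its outer face (the lid is a shell 14 mm thick, 150 mm wide; a thumb tab 35 mm wide sticks out 6 mm past the edge). Upright it is about 132 mm above the table
- specimen_jar: Loose glass jar with a metal cap, 40 mm across, 55 mm high; origin: centre of its underside; leave alone
- dropper_bottle: Loose amber bottle, 30 mm across, 62 mm high; origin: centre of its underside; leave alone
- petri_dish: Loose open glass dish, 72 mm across, 15 mm high; origin: centre of its underside; leave alone
- tweezers: Loose dark steel tweezers, 116 mm long along x, 6 mm high, flat on the table; origin at the middle, on the table; leave alone
- mug: Loose white mug, 80 mm across, 90 mm high, handle at +y; origin: centre of its underside; leave alone
- pipette: Loose white plastic pipette, 9 mm thick, 140 mm long along x, lying; origin on its underside; leave alone
- pebble: Loose red-brown pebble, 48 mm across, 25 mm high; origin: centre of its underside; leave alone
- microscope: Black microscope, 280 mm high, base 170 mm across, fixed to the table; origin: centre of its underside; leave alone
Things that resemble listed ones, but are neither listed nor needed, are in the scene too. What is shaped like the slide_unit but blue or red is not meant.

How it is judged:
By the outcome, as a careful person would: the job done as asked, in the order asked, and still so for the second after the job is handed in, with the robot touching nothing.
It also fails if it takes over 51 s, if anything falls off the work surface, if the arm or the gripper's body presses on something with over 40 N, if the wrist force passes 120 N, or if a joint passes its speed limit or range.

## Working session

There is one attempt and no reset: what is moved stays moved. The work goes in short steps, Python scripts to look and compute and a tool call to move; the robot and the scene stay as the last step left them, time stands still between calls to the robot, and variables do not carry over. Pictures are saved under pics/ and viewed, at most 10 in all, crops included, and the job is handed in when it is done.

Besides the shell and the picture viewer there is one more tool, called after ">>>" by a JSON object that holds its "method" and its "body". play_rows: Moves the arm, as the interface text tells. Its arguments: {"type":"object","properties":{"series":{"type":"array","items":{"type":"array"}},"force":{"type":"number"}},"required":["series"]}

```bash
mkdir -p pics; cat > h.py <<'E'
import numpy as np, cv2
from station import ctrl
def snap(n):
    c=ctrl.camera(n); np.savez(f'{n}.npz',K=c['K'],k1=c['k1'],E=c['extrinsics'],im=c['color']); return c['color']
def px2w(n,u,v,z):
    d=np.load(f'{n}.npz');K,k1,E=d['K'],float(d['k1']),d['E']
    p=cv2.undistortPoints(np.array([[[u,v]]],float),K,np.array([k1,0,0,0.]))[0,0]
    r=E[:3,:3].T@np.array([p[0],-p[1],-1]); o=-E[:3,:3].T@E[:3,3]
    return o+r*(z-o[2])/r[2]
def w2px(n,P):
    d=np.load(f'{n}.npz');K,k1,E=d['K'],float(d['k1']),d['E']
    c=E[:3,:3]@np.array(P)+E[:3,3]; x,y=c[0]/-c[2],-c[1]/-c[2]; f=1+k1*(x*x+y*y)
    return (K@np.array([x*f,y*f,1]))[:2]
E
python3 - <<'E'
from h import *
for n in('top','scene'):
    im=snap(n); cv2.imwrite(f'pics/{n}0.png',cv2.resize(im,(800,600),interpolation=cv2.INTER_CUBIC))
print(ctrl.read_state())
E
```

```text
{'t': 0.1, 'joints': array([ 1.24950679e+00,  4.94125644e-01,  1.34608593e+00,  3.03432168e-06,
        1.30250130e+00, -9.54896850e-02]), 'qd': array([ 0.00016809, -0.00297235, -0.00186501, -0.00060085,  0.00306932,
       -0.00155393]), 'joint_torque': array([ 2.11381208e-03, -8.80243349e+01, -3.82538617e+01,  7.08284019e-02,
        4.83591529e-02,  4.42249970e-06]), 'eef_pos': array([0.13981017, 0.60881192, 0.22438935]), 'tool_rot': array([-3.14047781e+00, -1.09719094e-04,  2.91579194e+00]), 'contact_force': array([ 0.13925666, -0.88443817, -0.64958876]), 'ft_torque': array([0.01321112, 0.01020525, 0.03855214]), 'finger_force': 0.0, 'width': 1.0030705401663231}
```

View pics/top0.png

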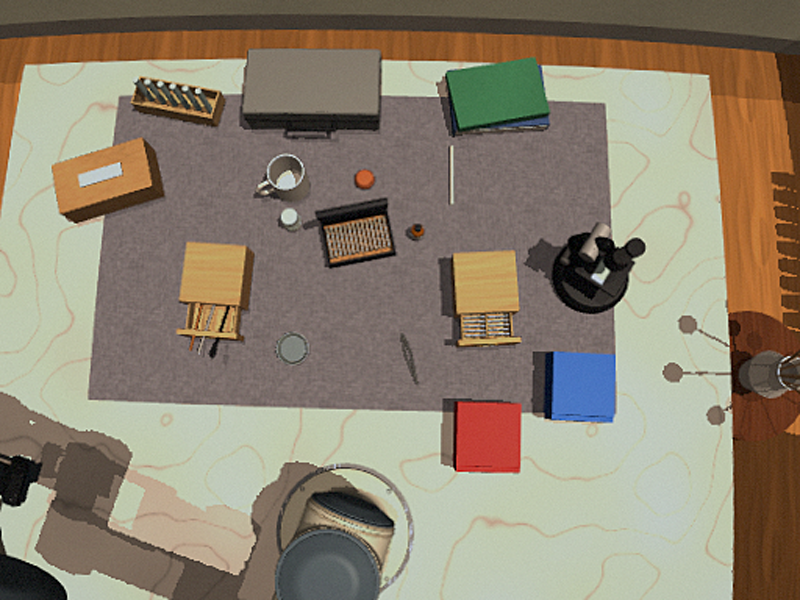

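View pics/scene0.png

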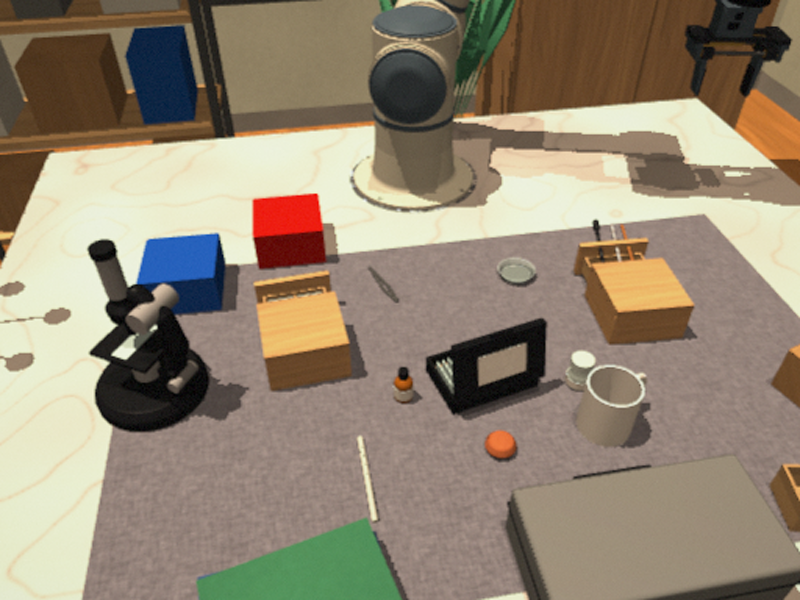

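The slides drawer is the right-hand unit in the top view: front at about (490,343), with the red block just below it at (487,403). The tool unit is on the left at (213,300). The slide box is at (357,232) with its lid upright on the far side. Next I'll enlarge these for measuring.

```bash
python3 - <<'E'
from h import *
im=np.load('top.npz')['im']
a=cv2.resize(im[145:310,280:345],None,fx=3.6,fy=3.6,interpolation=cv2.INTER_CUBIC)
b=cv2.resize(im[120:175,195:275],None,fx=6.8,fy=6.8,interpolation=cv2.INTER_CUBIC)
H=max(a.shape[0],b.shape[0]); o=np.zeros((H,a.shape[1]+b.shape[1],3),np.uint8)
o[:a.shape[0],:a.shape[1]]=a;o[:b.shape[0],a.shape[1]:]=b
cv2.imwrite('pics/c1.png',o);print(o.shape,a.shape)
im=np.load('scene.npz')['im']
cv2.imwrite('pics/c2.png',cv2.resize(im[110:270,150:360],None,fx=3.7,fy=3.7,interpolation=cv2.INTER_CUBIC))
E
```

```text
(594, 778, 3) (594, 234, 3)
```

View pics/c1.png

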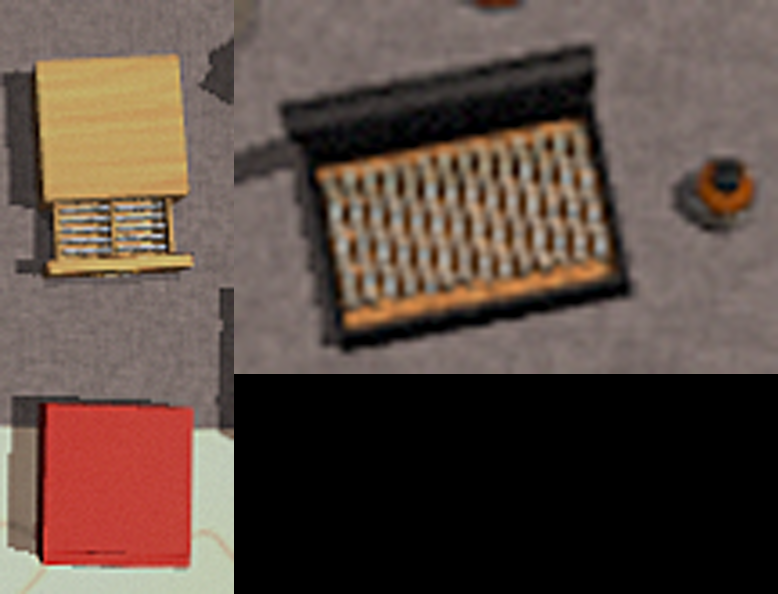

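View pics/c2.png

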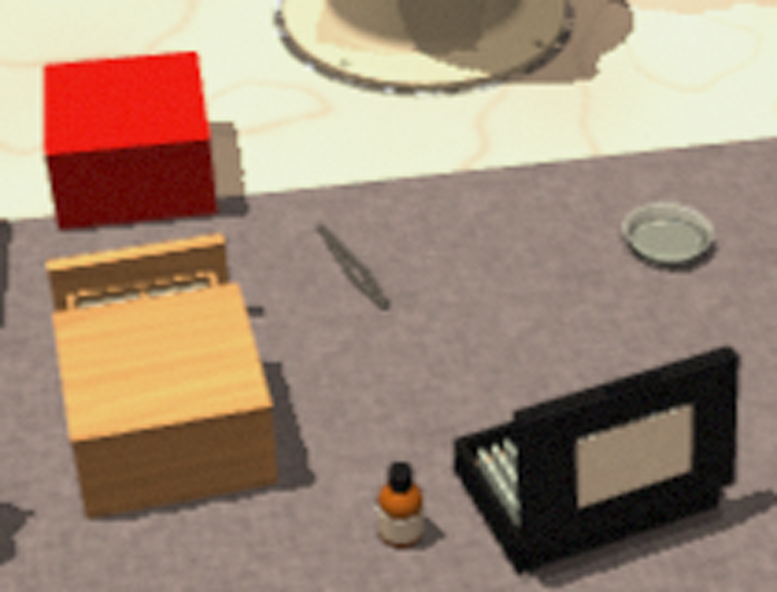

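Crop c1 shows:
- **Unit top corners:** (37,62), (178,56), (188,192), (44,200).
- **Drawer front top edge:** (48,274) to (192,266).
- **Red top corners:** (42,404), (192,408).
- **Box front rim:** (338,346) to (630,293).
- **Lid top edge:** (283,104) to (594,47).

Crop c2 shows the lid's outer face, with its top edge from (517,413) to (737,350) and its bottom from (525,570) to (733,487).

```bash
python3 - <<'E'
from h import *
np.set_printoptions(precision=4,suppress=True)
A=lambda x,y,z:px2w('top',280+(x+.5)/3.6-.5,145+(y+.5)/3.6-.5,z)
B=lambda x,y,z:px2w('top',195+(x-233.5)/6.8-.5,120+(y+.5)/6.8-.5,z)
S=lambda x,y,z:px2w('scene',150+(x+.5)/3.7-.5,110+(y+.5)/3.7-.5,z)
print('unit',*[A(*p,.075) for p in((37,62),(178,56),(188,192),(44,200))])
print('front',*[A(*p,.071) for p in((48,274),(192,266))])
print('red',*[A(*p,.075) for p in((42,404),(192,408),(190,566),(42,562))])
print('boxfront',*[B(*p,.032) for p in((338,346),(630,293))])
print('lidtop z.132 top',*[B(*p,.132) for p in((283,104),(594,47),(596,70),(290,135))])
print('lidtop scene',*[S(*p,.132) for p in((517,413),(737,350))])
print('lidbot scene z.032',*[S(*p,.032) for p in((525,570),(733,487))])
print('unit scene',*[S(*p,.075) for p in((55,312),(240,286),(272,408),(72,440))])
print('front scene top inner',*[S(*p,.071) for p in((48,266),(223,236))])
print('bottle',B(727,180,.062))
print('tweez',*[S(*p,.0) for p in((320,226),(385,306))])
E
```

```text
unit [ 0.5885 -0.2161  0.075 ] [ 0.5974 -0.345   0.075 ] [ 0.4725 -0.3532  0.075 ] [ 0.4623 -0.2234  0.075 ]
front [ 0.3965 -0.228   0.071 ] [ 0.4063 -0.3573  0.071 ]
red [ 0.2816 -0.2236  0.075 ] [ 0.2804 -0.3563  0.075 ] [ 0.1431 -0.3552  0.075 ] [ 0.1448 -0.2256  0.075 ]
boxfront [0.5625 0.0494 0.032 ] [ 0.5926 -0.0947  0.032 ]
lidtop z.132 top [0.6565 0.0684 0.132 ] [ 0.6871 -0.0756  0.132 ] [ 0.676  -0.0768  0.132 ] [0.6417 0.0644 0.132 ]
lidtop scene [ 0.6794 -0.0742  0.132 ] [0.65   0.0731 0.132 ]
lidbot scene z.032 [ 0.7175 -0.0733  0.032 ] [0.6742 0.0765 0.032 ]
unit scene [ 0.4695 -0.3504  0.075 ] [ 0.4649 -0.2211  0.075 ] [ 0.5909 -0.2135  0.075 ] [ 0.5967 -0.3421  0.075 ]
front scene top inner [ 0.4128 -0.3548  0.071 ] [ 0.401  -0.2272  0.071 ]
bottle [ 0.6435 -0.1409  0.062 ]
tweez [ 0.3119 -0.1449  0.    ] [ 0.4194 -0.1098  0.    ]
```

>>> {"method": "play_rows", "body": {"series": [[0.06,[0,0,0],[0,0,-8.5]],[0.06,[0,0,0],[0,0,-8.5]],[0.06,[-0.0245,-0.0442,0],[0,0,0]],[0.06,[-0.0245,-0.0442,0],[0,0,0]],[0.06,[-0.0245,-0.0442,0],[0,0,0]],[0.06,[-0.0245,-0.0442,0],[0,0,0]],[0.06,[-0.0245,-0.0442,0],[0,0,0]],[0.06,[-0.0245,-0.0442,0],[0,0,0]],[0.06,[-0.0245,-0.0442,0],[0,0,0]],[0.06,[-0.0245,-0.0442,0],[0,0,0]],[0.06,[-0.0245,-0.0442,0],[0,0,0]],[0.06,[-0.0245,-0.0442,0],[0,0,0]],[0.06,[-0.0245,-0.0442,0],[0,0,0]],[0.06,[-0.0245,-0.0442,0],[0,0,0]],[0.06,[0,0,0],[0,0,0]],[0.06,[0,0,0],[0,0,0]]]}}

```text
t: 2.1
eef_pos: [0.4703, 0.1009, 0.2247]
tool_rot: [3.141, -0.001, -3.071]
contact_force: [-1.0, 0.7, 0.2]
width: 0.658
finger_force: 0.0
```

>>> {"method": "play_rows", "body": {"series": [[0.06,[0.0153,-0.0431,0],[0,0,0]],[0.06,[0.0153,-0.0431,0],[0,0,0]],[0.06,[0.0153,-0.0431,0],[0,0,0]],[0.06,[0.0153,-0.0431,0],[0,0,0]],[0.06,[0.0153,-0.0431,0],[0,0,0]],[0.06,[0.0153,-0.0431,0],[0,0,0]],[0.06,[0.0153,-0.0431,0],[0,0,0]],[0.06,[0.0153,-0.0431,0],[0,0,0]],[0.06,[0.0153,-0.0431,0],[0,0,0]],[0.06,[0,0,0.03],[0,0,0]],[0.06,[0,0,0.03],[0,0,0]],[0.06,[0,0,0.03],[0,0,0]],[0.06,[0,0,0.03],[0,0,0]],[0.06,[0,0,0.02],[0,0,0]],[0.06,[0,0,0],[0,0,0]],[0.06,[0,0,0],[0,0,0]]]}}

```text
t: 4.1
eef_pos: [0.3614, -0.2955, 0.0856]
tool_rot: [-3.141, 0.0, -3.07]
contact_force: [0.6, 0.8, -0.3]
width: 0.66
finger_force: 0.0
```

```bash
python3 - <<'E'
from h import *
im=snap('top'); a=cv2.resize(im[145:310,260:365],None,fx=3.6,fy=3.6,interpolation=cv2.INTER_CUBIC)
im=snap('scene'); b=cv2.resize(im[110:275,140:250],None,fx=3.6,fy=3.6,interpolation=cv2.INTER_CUBIC)
cv2.imwrite('pics/d1.png',np.hstack([a,b]));print(ctrl.read_state()['eef_pos'])
E
```

```text
[ 0.36141237 -0.29587561  0.08583518]
```

View pics/d1.png

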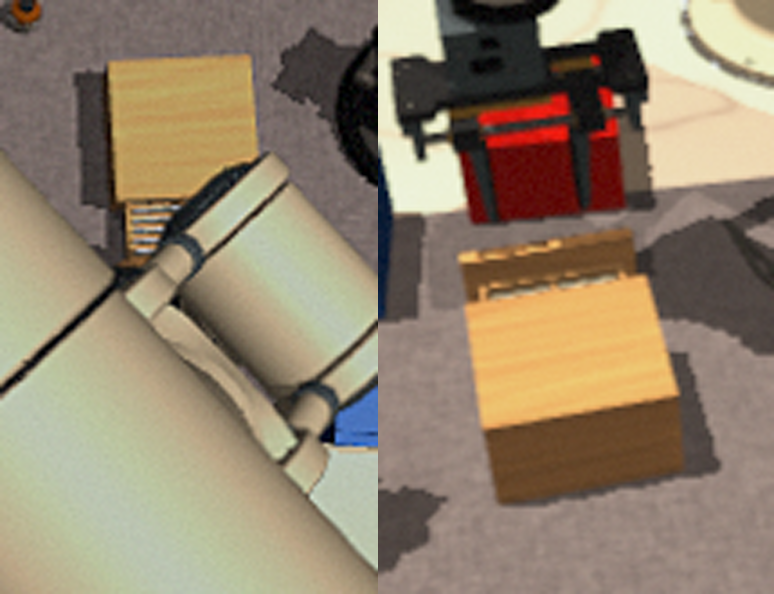

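The gripper stands between the red block (right half, 540,150) and the drawer front (545,250), with both fingers clear. I'll lower it and push.

>>> {"method": "play_rows", "body": {"series": [[0.06,[0,0,0.015],[0,0,0]],[0.06,[0,0,0.015],[0,0,0]],[0.06,[0,0,0.014],[0,0,0]],[0.06,[0,0,0],[0,0,0]],[0.06,[-0.004,0,0],[0,0,0]],[0.06,[-0.004,0,0],[0,0,0]],[0.06,[-0.004,0,0],[0,0,0]],[0.06,[-0.004,0,0],[0,0,0]],[0.06,[-0.004,0,0],[0,0,0]],[0.06,[-0.004,0,0],[0,0,0]],[0.06,[-0.004,0,0],[0,0,0]],[0.06,[-0.004,0,0],[0,0,0]],[0.06,[-0.004,0,0],[0,0,0]],[0.06,[-0.004,0,0],[0,0,0]],[0.06,[-0.004,0,0],[0,0,0]],[0.06,[-0.004,0,0],[0,0,0]],[0.06,[-0.004,0,0],[0,0,0]],[0.06,[-0.004,0,0],[0,0,0]],[0.06,[-0.004,0,0],[0,0,0]],[0.06,[-0.002,0,0],[0,0,0]]]}}

```text
t: 6.7
eef_pos: [0.423, -0.2914, 0.0409]
tool_rot: [-3.142, 0.0, -3.071]
contact_force: [-1.2, 0.5, 0.3]
width: 0.656
finger_force: 0.6
```

>>> {"method": "play_rows", "body": {"series": [[0.06,[-0.002,0,0],[0,0,0]],[0.06,[-0.002,0,0],[0,0,0]],[0.06,[-0.002,0,0],[0,0,0]],[0.06,[-0.002,0,0],[0,0,0]],[0.06,[-0.002,0,0],[0,0,0]],[0.06,[-0.0015,0,0],[0,0,0]],[0.06,[0,0,0],[0,0,0]]]}}

```text
t: 7.58
eef_pos: [0.4344, -0.2906, 0.0409]
tool_rot: [-3.142, 0.0, -3.071]
contact_force: [-0.2, -0.6, -0.7]
width: 0.658
finger_force: 0.0
```

>>> {"method": "play_rows", "body": {"series": [[0.06,[-0.001,0,0],[0,0,0]],[0.06,[-0.001,0,0],[0,0,0]],[0.06,[-0.001,0,0],[0,0,0]],[0.06,[-0.001,0,0],[0,0,0]]]}}

```text
t: 8.07
eef_pos: [0.4368, -0.2903, 0.0409]
tool_rot: [3.141, -0.002, -3.07]
contact_force: [-19.5, -9.1, 10.3]
width: 0.657
finger_force: 10.2
```

```bash
python3 - <<'E'
from h import *
im=snap('scene'); b=cv2.resize(im[130:250,150:260],None,fx=5,fy=5,interpolation=cv2.INTER_CUBIC)
cv2.imwrite('pics/e1.png',b);print(ctrl.read_state()['contact_force'])
E
```

```text
[-13.58211814  -5.86389238   7.17620501]
```

View pics/e1.png

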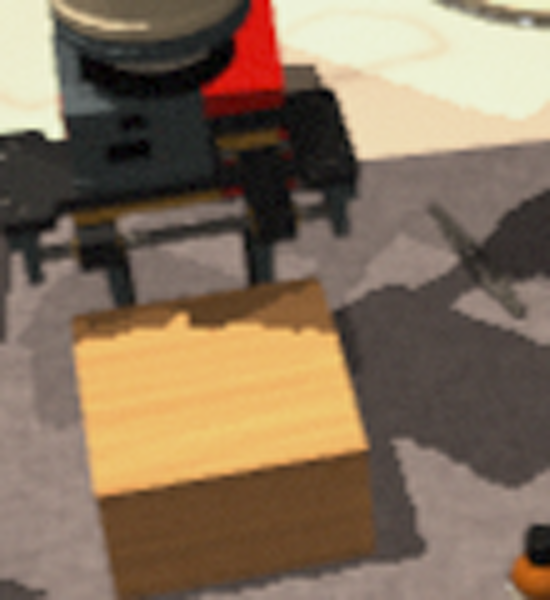

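The drawer now closes flush: its front edge meets the unit top at (200,305), and the contact force jumped at the stop. I'll back off, rise, and move behind the lid.

>>> {"method": "play_rows", "body": {"series": [[0.06,[0.006,0,0],[0,0,0]],[0.06,[0.012,0,0],[0,0,0]],[0.06,[0.012,0,0],[0,0,0]],[0.06,[0,0,-0.04],[0,0,0]],[0.06,[0,0,-0.04],[0,0,0]],[0.06,[0,0,-0.04],[0,0,0]],[0.06,[0,0,-0.04],[0,0,0]],[0.06,[0,0,0],[0,0,-7.6]],[0.06,[-0.0413,0.0255,0],[0,0,0]],[0.06,[-0.0413,0.0255,0],[0,0,0]],[0.06,[-0.0413,0.0255,0],[0,0,0]],[0.06,[-0.0413,0.0255,0],[0,0,0]],[0.06,[-0.0413,0.0255,0],[0,0,0]],[0.06,[-0.0413,0.0255,0],[0,0,0]],[0.06,[-0.0413,0.0255,0],[0,0,0]],[0.06,[-0.0413,0.0255,0],[0,0,0]],[0.06,[-0.0413,0.0255,0],[0,0,0]],[0.06,[0,0,0],[0,0,0]],[0.06,[0,0,0],[0,0,0]]]}}

```text
t: 10.5
eef_pos: [0.7251, 0.0069, 0.2004]
tool_rot: [3.141, -0.001, -2.938]
contact_force: [-0.3, -0.3, -0.4]
width: 0.659
finger_force: 0.0
```

```bash
python3 - <<'E'
from h import *
im=snap('scene'); b=cv2.resize(im[110:290,130:370],None,fx=3.3,fy=3.3,interpolation=cv2.INTER_CUBIC)
cv2.imwrite('pics/f1.png',b);print(ctrl.read_state()['contact_force'])
E
```

```text
[-9.27202999e-01  9.13897000e-04 -4.53514338e-01]
```

View pics/f1.png

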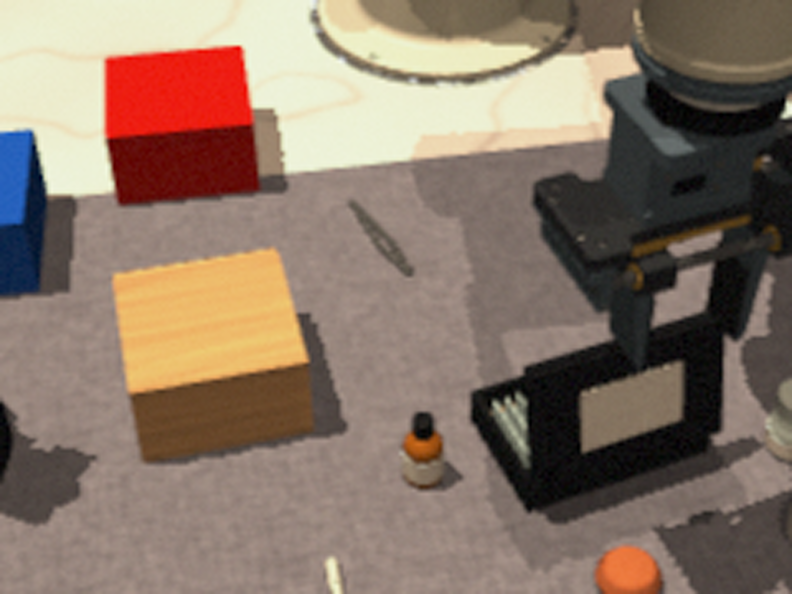

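```bash
python3 - <<'E'
from h import *
q=lambda P:(w2px('scene',P)-[130,110]+.5)*3.3
d=np.array([-.2016,.9795,0]);T=np.array([.7251,.0069,.19])
for n,P in dict(tipL=T-d*.037,tipR=T+d*.037,lidL=np.array([.668,-.002,.132])-d*.075,lidR=np.array([.668,-.002,.132])+d*.075,hL=np.array([.689,-.002,.0325])-d*.075,hR=np.array([.689,-.002,.0325])+d*.075).items(): print(n,q(P))
E
```

```text
tipL [622.78024932 352.63440912]
tipR [726.92426121 322.02206609]
lidL [526.99339139 372.94640748]
lidR [722.88359018 315.69580099]
hL [527.27287913 494.19493743]
hR [713.52106235 434.93741153]
```

>>> {"method": "play_rows", "body": {"series": [[0.06,[0,0,0.023],[0,0,0]],[0.06,[0,0,0.023],[0,0,0]],[0.06,[0,0,0.023],[0,0,0]],[0.06,[-0.01,0,0],[0,0,0]],[0.06,[-0.01,0,0],[0,0,0]],[0.06,[-0.006,0,0],[0,0,0]],[0.06,[-0.004,0,0],[0,0,0]],[0.06,[-0.004,0,0],[0,0,0]],[0.06,[-0.0045,0,0],[0,0,0]],[0.06,[-0.0047,0,0.0006],[0,0,0]],[0.06,[-0.0047,0,0.0006],[0,0,0]],[0.06,[-0.0047,0,0.0006],[0,0,0]],[0.06,[-0.0057,0,0.0018],[0,0,0]],[0.06,[-0.0057,0,0.0018],[0,0,0]],[0.06,[-0.0057,0,0.0018],[0,0,0]]]}}

```text
t: 12.42
eef_pos: [0.7945, 0.0216, 0.1245]
tool_rot: [3.142, -0.0, -2.938]
contact_force: [-0.4, 0.2, -0.1]
width: 0.655
finger_force: 0.0
```

```bash
python3 - <<'E'
from h import *
im=snap('scene'); b=cv2.resize(im[160:290,250:370],None,fx=4.6,fy=4.6,interpolation=cv2.INTER_CUBIC)
cv2.imwrite('pics/g1.png',b);print(ctrl.read_state()['contact_force'])
E
```

```text
[-1.48482278  0.56213559 -0.95997058]
```

View pics/g1.png

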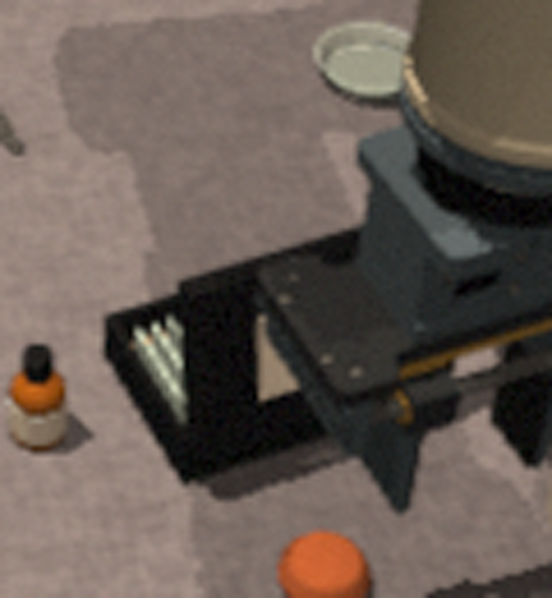

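I got a sign wrong: tool x points away from the box's +x, so that move backed off instead of approaching. Nothing was touched: the lid is unchanged, and the fingertips at 113 mm stayed above the pebble at (325,570) and the mug. I'll redo it with the sign corrected.

>>> {"method": "play_rows", "body": {"series": [[0.06,[0.021,0,-0.007],[0,0,0]],[0.06,[0.021,0,0],[0,0,0]],[0.06,[0.021,0,0],[0,0,0]],[0.06,[0.021,0,0],[0,0,0]],[0.06,[0.006,0,0],[0,0,0]],[0.06,[0.006,0,0],[0,0,0]],[0.06,[0.005,0,0],[0,0,0]],[0.06,[0.005,0,0],[0,0,0]],[0.06,[0.004,0,0],[0,0,0]],[0.06,[0.0047,0,0.0006],[0,0,0]],[0.06,[0.0047,0,0.0006],[0,0,0]],[0.06,[0.0047,0,0.0006],[0,0,0]],[0.06,[0.0057,0,0.0018],[0,0,0]],[0.06,[0.0057,0,0.0018],[0,0,0]],[0.06,[0.0057,0,0.0018],[0,0,0]],[0.06,[0,0,0],[0,0,0]]]}}

```text
t: 14.48
eef_pos: [0.6553, -0.007, 0.1244]
tool_rot: [3.141, -0.001, -2.938]
contact_force: [0.2, 0.5, -0.1]
width: 0.66
finger_force: 0.0
```

```bash
python3 - <<'E'
from h import *
im=snap('scene'); b=cv2.resize(im[160:290,250:370],None,fx=4.6,fy=4.6,interpolation=cv2.INTER_CUBIC)
cv2.imwrite('pics/g2.png',b);print(ctrl.read_state()['contact_force'])
E
```

```text
[ 0.25826691  0.68092381 -0.47415757]
```

View pics/g2.png

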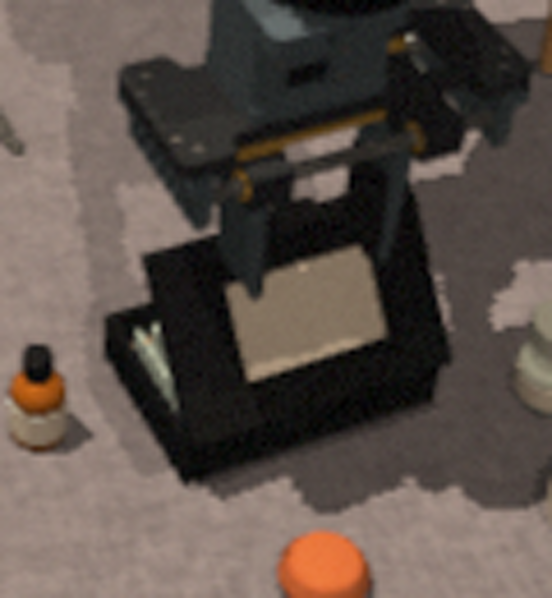

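The lid is following the fingertips, at roughly 1.0 rad, and the box corner hasn't moved from (185,480). I'll continue the arc.

>>> {"method": "play_rows", "body": {"series": [[0.06,[0.0052,0,0.0029],[0,0,0]],[0.06,[0.0052,0,0.0029],[0,0,0]],[0.06,[0.0052,0,0.0029],[0,0,0]],[0.06,[0.0045,0,0.0039],[0,0,0]],[0.06,[0.0045,0,0.0039],[0,0,0]],[0.06,[0.0045,0,0.0039],[0,0,0]],[0.06,[0.0036,0,0.0047],[0,0,0]],[0.06,[0.0036,0,0.0047],[0,0,0]],[0.06,[0.0036,0,0.0047],[0,0,0]],[0.06,[0.0026,0,0.0053],[0,0,0]],[0.06,[0.0026,0,0.0053],[0,0,0]],[0.06,[0.0026,0,0.0053],[0,0,0]],[0.06,[0.001,0,0.003],[0,0,0]],[0.06,[0.001,0,0.003],[0,0,0]],[0.06,[0.001,0,0.003],[0,0,0]],[0.06,[0.001,0,0.003],[0,0,0]],[0.06,[0,0,0],[0,0,0]]]}}

```text
t: 16.65
eef_pos: [0.605, -0.0174, 0.0619]
tool_rot: [3.141, -0.0, -2.938]
contact_force: [-0.4, 1.1, -1.1]
width: 0.663
finger_force: 0.0
```

>>> {"method": "play_rows", "body": {"series": [[0.06,[0,0,0.001],[0,0,0]],[0.06,[0,0,0.001],[0,0,0]],[0.06,[0,0,0.001],[0,0,0]],[0.06,[0,0,0.001],[0,0,0]],[0.06,[0,0,0.0005],[0,0,0]],[0.06,[0,0,0],[0,0,0]]]}}

```text
t: 17.4
eef_pos: [0.6052, -0.0174, 0.0577]
tool_rot: [-3.142, -0.0, -2.938]
contact_force: [-2.5, -1.5, 3.7]
width: 0.658
finger_force: 1.8
```

>>> {"method": "play_rows", "body": {"series": [[0.06,[0,0,0.0005],[0,0,0]],[0.06,[0,0,0.0005],[0,0,0]],[0.06,[0,0,0],[0,0,0]]]}}

```text
t: 17.77
eef_pos: [0.6052, -0.0174, 0.0575]
tool_rot: [-3.141, 0.0, -2.938]
contact_force: [-5.2, -0.3, 17.7]
width: 0.657
finger_force: 9.0
```

The lid is on its stop: 18 N, with no further travel. I'll lift off straight up and check.

>>> {"method": "play_rows", "body": {"series": [[0.06,[0,0,-0.002],[0,0,0]],[0.06,[0,0,-0.008],[0,0,0]],[0.06,[0,0,-0.03],[0,0,0]],[0.06,[0,0,-0.04],[0,0,0]],[0.06,[0,0,-0.04],[0,0,0]],[0.06,[0,0,-0.04],[0,0,0]],[0.06,[0.04,0,0],[0,0,0]],[0.06,[0.04,0,0],[0,0,0]],[0.06,[0.04,0,0],[0,0,0]],[0.06,[0,0,0],[0,0,0]],[0.06,[0,0,0],[0,0,0]]]}}

```text
t: 19.15
eef_pos: [0.4884, -0.0418, 0.2171]
tool_rot: [-3.141, 0.001, -2.938]
contact_force: [0.2, 0.1, -0.5]
width: 0.655
finger_force: 0.0
```

```bash
python3 - <<'E'
from h import *
im=snap('scene'); b=cv2.resize(im[100:300,130:420],None,fx=2.75,fy=2.75,interpolation=cv2.INTER_CUBIC)
cv2.imwrite('pics/h1.png',b)
E
```

```text
(no output)
```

View pics/h1.png

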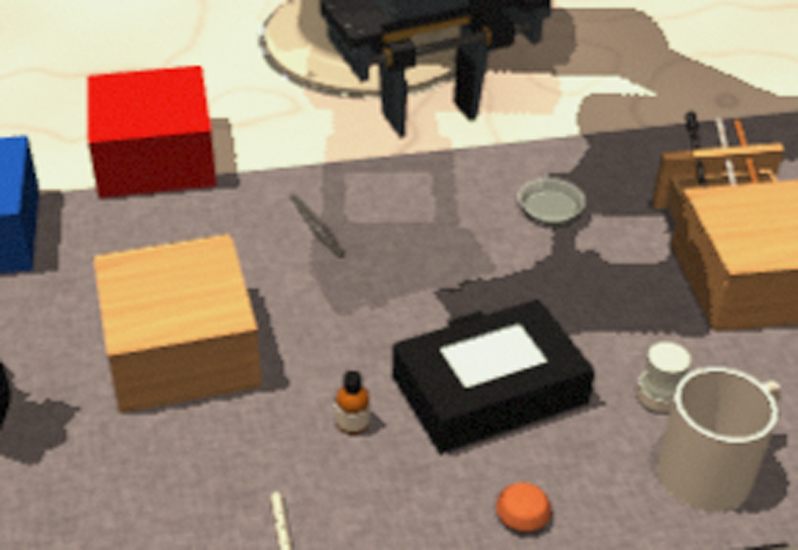

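The box lid lies flat at (490,370), the slide drawer is flush at (175,290), the tool drawer is still open at (725,155), and everything else is where it was.

```bash
python3 -c "
from station import ctrl
print(ctrl.close_job())"
```

```text
the job is handed in; nothing more can be done
None
```

The slide drawer is fully home and the slide box lid is shut; the tool drawer is still open, the other things on the table look undisturbed, and the job was handed in at about 19 s.

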